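# Close down the hardness-testing bench

## Task

Close down the hardness-testing bench for the night: stack all the specimen trays squarely, edges flush, in one pile on the low tray stand and put the cover squarely on top of the pile, keeping the trays level so that no specimen can fall out; and hang both pairs of ear defenders by their headbands over the steel rail, cups hanging one either side of the bar and clear of the bench. Leave the other things on the bench alone.

Things in the scene. Friction and masses are not known exactly. Their poses are not given: they have to be found in the camera images.
- tray1_c (a point): White plastic specimen tray holding three round black 30 mm mounts in a row: a flat block 116 long (its x axis) x 46 wide (y) x 24 mm high (z), 0.14 kg, flat top and bottom, either way round alike. The mounts stay in. Point: its centre, half-way up (12 mm above its underside). Three to five of the five trays are present.
- tray2_c (a point): Another specimen tray, same as tray1, point at its centre.
- tray3_c (a point): Another specimen tray, same as tray1, point at its centre.
- tray4_c (a point): Another specimen tray, same as tray1, point at its centre.
- tray5_c (a point): Another specimen tray, same as tray1, point at its centre.
- cover_c (a point): Cover of the tray pile: aluminium plate 116 long (x) x 46 wide (y) x 8 mm thick, with an upright black grip bar on its middle, 46 long (along x) x 14 wide (y), from 8 to 32 mm above the underside; 0.12 kg. Point: centre of the grip bar, 20 mm above the cover's underside.
- stand_top (a point): Low steel tray stand with a grey pad as its top, fixed to the bench, same outline as a tray: 116 long (x) x 46 wide (y), 16 mm high. Point: centre of its flat top; the bench is at z = 0.
- muff1_crown (a point): Rigid ear defenders standing on their two yellow cups, grey headband arching over; 150 mm high, 0.26 kg, either way round alike. x: from cup to cup; y: across the band, the way a bar passes through; z up. Padded crown 30 mm wide (y), 14 mm thick, sloping down 12 degrees for 28 mm to each side along x. Point: mid-thickness of the crown at its peak, 142.5 mm above the cups' underside.
- muff2_crown (a point): Second pair of ear defenders, same as the first, same point. Cups of both: 84 high, 76 mm along y, outer faces at x = +-84 mm (boss: 86), inner faces at x = +-42 mm. Crown underside is 7 mm below the point, its top 7 mm above.
- rail_top (a point): Steel rail fixed to the bench: level flat-topped bar (rectangular tube) along its y axis, 276 mm long, 32 mm wide, 16 mm deep, on two 14 mm posts at y = +-130 mm with round 52 mm feet; end plates at y = +-138 mm rise 10 mm above the bar. Point: top of the bar half-way along, 165 mm above the bench. Ear defenders hanging on it have their crown point 10 mm above the bar's top.
- block_case: Bystander, leave alone: wooden case 85 x 85 x 30 mm with a round steel test block in its top. Origin: centre of its underside.
- loupe: Bystander, leave alone: dark steel stand loupe, waisted, 44 mm across, 46 mm high. Origin: centre of its underside.
- wash_bottle: Bystander, leave alone: white bottle, 64 mm across, 150 mm high. Origin: centre of its underside.
- jar: Bystander, leave alone: amber glass jar, 72 mm across, 75 mm high. Origin: centre of its underside.
- mug: Bystander, leave alone: white mug, 80 mm across, 90 mm high. Origin: centre of its underside.
Mind the look-alikes: they are no part of the job. What is meant by the part that bears stand_top is not purple, and is the larger of those in its own colour.

How it is judged (in metres and radians):
At the end, for the whole second after the job is handed in: All trays present in one pile on the stand, flat, within 8 mm and 8 degrees of it; cover flat on top, within 10 mm and 9 degrees; both ear defenders hang by the crown over the bar, upright within 20 degrees, not touching the bench, swaying at most gently; the rest still (horizontal distance between each of tray1_c, tray2_c, tray3_c, tray4_c, tray5_c and stand_top below 0.008 m and angle between the x axis of each of tray1_c, tray2_c, tray3_c, tray4_c, tray5_c and the x axis of stand_top, either way round below 0.14 rad and angle between each of tray1_c, tray2_c, tray3_c, tray4_c, tray5_c, cover_c's own z axis and vertical below 0.06 rad and z of cover_c in the frame of tray1_c above 0.02 m and linear speed of each of tray1, tray2, tray3, tray4, tray5, cover below 0.02 m/s and z of cover_c in the frame of tray2_c above 0.02 m and z of cover_c in the frame of tray3_c above 0.02 m and z of cover_c in the frame of tray4_c above 0.02 m and z of cover_c in the frame of tray5_c above 0.02 m and horizontal distance between cover_c and stand_top below 0.01 m and angle between the x axis of cover_c and the x axis of stand_top, either way round below 0.16 rad and z of muff1_crown in the frame of rail_top between 0 and 0.03 m and x of muff1_crown in the frame of rail_top between -0.035 and 0.035 m and y of muff1_crown in the frame of rail_top between -0.13 and 0.13 m and angle between each of muff1_crown, muff2_crown's own z axis and vertical below 0.35 rad and contact force between each of muff1, muff2 and table below 0.1 N and linear speed of each of muff1, muff2 below 0.3 m/s and z of muff2_crown in the frame of rail_top between 0 and 0.03 m and x of muff2_crown in the frame of rail_top between -0.035 and 0.035 m and y of muff2_crown in the frame of rail_top between -0.13 and 0.13 m).
It fails at once if a tray is tipped by more than 35 degrees (its specimens would fall out) (angle between any of tray1_c, tray2_c, tray3_c, tray4_c, tray5_c's own z axis and vertical above 0.61 rad).
It fails at once if a bystander (test block case, wash bottle, jar, mug, loupe) is pushed more than 3 cm from its place (distance of any of block_case, wash_bottle, jar, mug, loupe from where it was at the start of the episode above 0.03 m).
Of tray1, tray2, tray3, tray4, tray5 only 3 to 5 are there at a start; the rules pass over those that are not, and their reading is None.
At some moment in a run one of muff1, muff2 may be knocked a few centimetres aside while the robot is not near it.
It also fails if it takes over 210 s, if anything falls off the work surface, if the arm or the gripper's body presses on something with over 40 N, if the wrist force passes 120 N, or if a joint passes its speed limit or range.

## Robot

A 7-joint arm with a two-finger parallel gripper is mounted at the origin on the work surface. World frame = base frame: x ahead of the robot, y to its left, z up, the work surface at z = 0. Lengths are in mm, angles in rad, forces in N, time in s.
With the tool pointing down it reaches from about 400 to 850 mm from the base axis. Payload 4.5 kg.
Tool frame: the origin (TCP) lies midway between the tips of the shut fingers; the grasp point (between the pads) lies env.hold_point_z behind it (env.hold_point_z is the distance from the TCP to the grasp point, in mm); z points along the fingers, y is the line along which they close (so a half turn about z gives the same grasp; the last joint's range is limited). The gripper opens to 85 mm and grips with 20 to 120 N. Pads are 22 mm wide; open, the fingers measure 114 mm over their backs; the gripper's body (76 mm by 85 mm) begins 54 mm behind the grasp point. The pads swing forward as they close: fully open they stand 13 mm farther back than shut.
Start: joints at [1.154, 0.689, -0.195, 1.565, 0.157, 0.902, -0.215], TCP at [272.335, -562.573, 231.317] pointing down, gripper open.
Joint ranges: [-3.01, 3.01], [-0.46, 2.08], [-1.47, 1.51], [0.13, 2.56], [-1, 4.14], [0.04, 2.09], [-2.66, 2.66]. Speed limits (rad/s): [2.57, 2.57, 3.14, 3.14, 3.14, 3.14, 3.14].

## Interface

Orientations are given as a unit quaternion [x, y, z, w].
In Python, from bench import monitor, get_image, env gives the robot as it stands.
- The arm moves only by the shell command python3 -m jog 'ROWS' [FORCE]. ROWS is text: rows parted by semicolons, each of 7 numbers parted by spaces: the shift along the world's x, y, z in cm, then the turn, a rotation vector about the world's x, y, z in rad, then the finger opening in cm, from 0 to 8.54. In form: dx dy dz wx wy wz grip; .... A call has 1 to 12 rows; each row shifts and turns the commanded pose from where the row before left it; what a row does not reach is not made up. A row lasts 1/8 s, in which the tool goes at most 62.5 mm and 10.7 degrees, less where a joint would pass 70% of its speed; a pose out of reach is approached as far as the arm can. A call is refused whole if a number of a shift passes 6.25 or a number of a turn 0.188, either way. A call with a gripper value outside its range is refused whole. The fingers move at their own pace and stop on an object; FORCE is the grip in N (left out, the last holds). Time passes only in rows, so rows that do not move let the fingers close. It gives the time, the measured TCP pose, the force, the opening and the grip force at its end, in the units of the state.
- monitor.get_obs(): the state, without advancing time (a new reading comes with each control period).
- get_image(name): name is "scene" or "top" or "wrist"; returns a dict with "pixels" (400x640x3 uint8, blue, green, red), "range_z" (400x640 float32, mm along the optical axis (not along the pixel's ray), 0 where there is no reading), "K" (3x3 intrinsics, pixels), "world_from_camera" (4x4, takes a point from camera to world coordinates). Camera axes: x right, y down, z forward; pixel columns grow to the right and rows downward; lengths in mm; the calibration is good to about 2 mm. The wrist camera is an equidistant fisheye: a pixel r from the principal point sees the ray r / f radians off the axis. A picture is of the moment at which its call begins.
- env.close_job(): hands the job in; it is judged then, once.
The state is a dict: "t": time; "qpos": joint angles; "joint_velocities": joint speeds; "joint_efforts": joint torques, N m; "tcp_pos": TCP position; "orientation": TCP orientation; "force": force on the tool from outside, world axes, zero at the start; "ft_torque": the same for the moment, N m; "finger_gap": finger opening in mm; "finger_force": force on a finger pad.
Only numpy, scipy, OpenCV 4.12 (cv2) and the standard library are available. Lean on these libraries where they do the work, as an engineer would, in place of code of your own. Each camera call takes 0.05 s, during which the arm holds its last target. There are 200 camera calls.

## Working session

There is one attempt and no reset: what is moved stays moved. The work goes in short steps, Python scripts to look and compute and a shell command to move; the robot and the scene stay as the last step left them, time stands still between calls to the robot, and variables do not carry over. Pictures are saved under pics/ and viewed, at most 14 in all, crops included, and the job is handed in when it is done.

```bash
ls; mkdir -p pics; cat > h.py <<'E'
import numpy as np, cv2
from bench import monitor, get_image, env
def snap(n,f=None):
    d=get_image(n)
    if f: cv2.imwrite('pics/'+f,d['pixels'])
    np.savez('/tmp/%s.npz'%n,**{k:np.asarray(v) for k,v in d.items()})
    return d
def load(n): return dict(np.load('/tmp/%s.npz'%n))
def cloud(d):
    K=d['K'];z=d['range_z'];h,w=z.shape
    u,v=np.meshgrid(np.arange(w),np.arange(h))
    p=np.stack([(u-K[0,2])/K[0,0]*z,(v-K[1,2])/K[1,1]*z,z],-1)
    T=d['world_from_camera'];return p@T[:3,:3].T+T[:3,3]
E
python3 - <<'E'
from h import *
for n in('top','scene'):
    d=snap(n,n+'0.png');print(n,d['world_from_camera'].round(3).tolist(),d['K'].round(1).tolist())
print(env.hold_point_z,monitor.get_obs())
E
```

```text
pics
top [[-0.025, -0.981, 0.194, 244.232], [-1.0, 0.026, 0.004, -11.847], [-0.009, -0.194, -0.981, 1613.98], [0.0, 0.0, 0.0, 1.0]] [[400.9, 0.0, 316.4], [0.0, 400.9, 197.0], [0.0, 0.0, 1.0]]
scene [[-0.13, 0.728, -0.673, 1391.773], [0.991, 0.086, -0.099, 138.937], [-0.014, -0.681, -0.733, 1006.44], [0.0, 0.0, 0.0, 1.0]] [[397.7, 0.0, 324.3], [0.0, 397.7, 196.3], [0.0, 0.0, 1.0]]
18.700000000000003 {'t': 0.1, 'qpos': array([ 1.15381113,  0.68989585, -0.19455276,  1.56623991,  0.15733933,
        0.90249302, -0.21508911]), 'joint_velocities': array([ 0.00116228, -0.00179638, -0.00035229, -0.00367175,  0.00073763,
        0.00030066, -0.00101612]), 'joint_efforts': array([-3.20475410e-03, -5.40595937e+01, -1.27138417e+00, -1.58984792e+01,
        9.39069927e-03,  4.42187171e-03, -1.12632387e-05]), 'tcp_pos': array([ 272.01106001, -562.06174324,  230.56776936]), 'orientation': array([ 9.74690824e-01,  2.23555645e-01, -2.45497679e-04, -7.81784351e-04]), 'force': array([ 0.46237107, -0.31349346, -0.28312687]), 'ft_torque': array([ 0.01424025,  0.0213484 , -0.01092037]), 'finger_force': 0.0, 'finger_gap': 85.53802546245329}
```

View pics/top0.png

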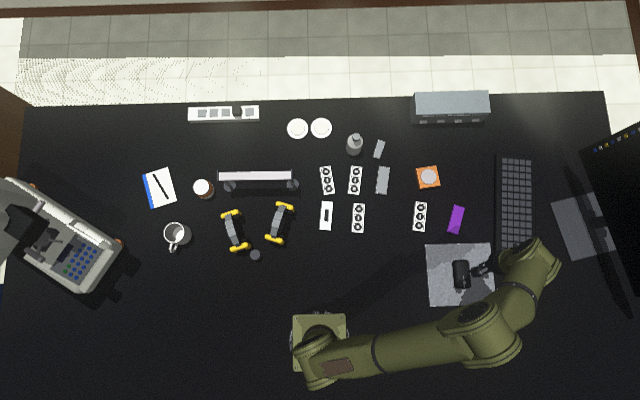

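View pics/scene0.png

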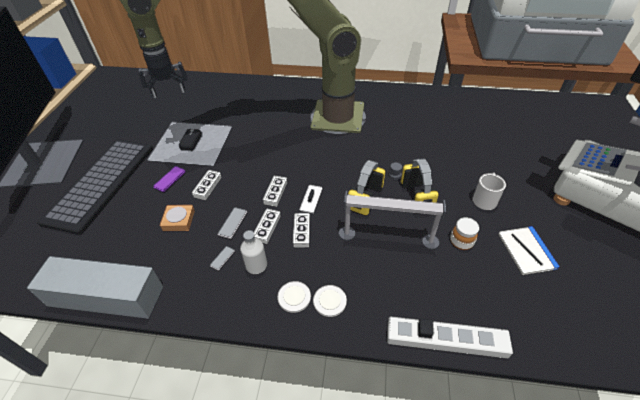

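Top view: four trays at (327,180), (355,180), (358,218) and (420,217), with the cover at (327,216). The muffs are at (234,230) and (279,222), and the rail at (255,177). There are three stand candidates: grey plate (383,180), smaller grey plate (379,149) and purple plate (456,219). The grey one at (383,180) fits, as it is not purple and is the larger grey. I'll measure next and confirm in a crop.

```bash
python3 - <<'E'
from h import *
d=load('top');P=cloud(d)
im=d['pixels'];cv2.imwrite('pics/crop1.png',cv2.resize(im[130:270,210:470],None,fx=3,fy=3,interpolation=cv2.INTER_CUBIC))
for n,s in(('top',load('top')),('scene',load('scene'))):
    P=cloud(s);Z=P[...,2]
    ok=(s['range_z']>0)&(P[...,0]>330)&(P[...,0]<900)&(P[...,1]<420)&(P[...,1]>-480)
    print(n,'bench z',np.median(Z[ok&(Z<9)]).round(1))
    m=(ok&(Z>8)&(Z<260)).astype(np.uint8)
    nn,lab,st,ce=cv2.connectedComponentsWithStats(m,connectivity=4)
    for i in range(1,nn):
        if st[i,4]<40: continue
        q=P[lab==i];zt=np.percentile(q[:,2],95)
        f=q[q[:,2]>zt-10] if zt<50 else q
        r=cv2.minAreaRect(f[:,:2].astype(np.float32))
        print(ce[i].round(),st[i,4],'zmed %.0f zt %.0f'%(np.median(q[:,2]),zt),'c',np.round(r[0]),'size',np.round(r[1]),'ang %.1f'%r[2])
E
```

```text
top bench z 0.2
[422. 115.] 313 zmed 88 zt 104 c [ 877. -445.] size [70. 45.] ang 89.7
[251. 120.] 42 zmed 22 zt 39 c [898. 257.] size [55.  4.] ang 89.7
[321. 128.] 313 zmed 14 zt 20 c [857. -31.] size [84. 84.] ang 72.8
[297. 129.] 313 zmed 14 zt 21 c [857.  69.] size [84. 85.] ang 89.1
[354. 144.] 294 zmed 99 zt 151 c [ 780. -161.] size [95. 62.] ang 9.7
[378. 153.] 70 zmed 12 zt 16 c [ 747. -265.] size [32. 58.] ang 66.0
[327. 181.] 323 zmed 22 zt 29 c [628. -50.] size [118.  46.] ang 7.5
[355. 181.] 328 zmed 21 zt 29 c [ 625. -164.] size [ 46. 117.] ang 80.8
[382. 181.] 308 zmed 16 zt 22 c [ 623. -277.] size [ 48. 116.] ang 76.9
[425. 178.] 359 zmed 32 zt 39 c [ 627. -450.] size [83. 68.] ang 7.8
[255. 177.] 758 zmed 165 zt 173 c [618. 227.] size [291.  44.] ang 89.1
[212. 189.] 42 zmed 33 zt 66 c [600. 416.] size [40.  8.] ang 0.0
[279. 222.] 591 zmed 86 zt 150 c [453. 141.] size [ 83. 166.] ang 76.6
[326. 214.] 148 zmed 12 zt 36 c [484. -41.] size [13. 42.] ang 82.6
[419. 217.] 362 zmed 22 zt 30 c [ 468. -414.] size [ 48. 116.] ang 80.9
[358. 218.] 345 zmed 22 zt 29 c [ 469. -
[... 400 characters left out ...]

[275. 190.] 398 zmed 21 zt 25 c [ 473. -167.] size [ 48. 121.] ang 84.4
[311. 197.] 136 zmed 13 zt 33 c [490. -39.] size [14. 48.] ang 80.7
[180. 218.] 548 zmed 30 zt 36 c [ 633. -449.] size [87. 71.] ang 7.3
[232. 223.] 422 zmed 16 zt 19 c [ 627. -274.] size [ 47. 118.] ang 79.0
[258. 242.] 1268 zmed 41 zt 148 c [ 684. -159.] size [ 63. 236.] ang 89.2
[301. 230.] 475 zmed 22 zt 26 c [631. -48.] size [120.  47.] ang 7.2
[222. 258.] 210 zmed 11 zt 14 c [ 763. -267.] size [32. 78.] ang 68.3
[145. 275.] 398 zmed 98 zt 102 c [ 885. -443.] size [73. 29.] ang 89.7
[294. 296.] 713 zmed 14 zt 18 c [857. -29.] size [88. 85.] ang 89.6
[330. 300.] 731 zmed 14 zt 18 c [858.  71.] size [84. 89.] ang 0.4
```

View pics/crop1.png

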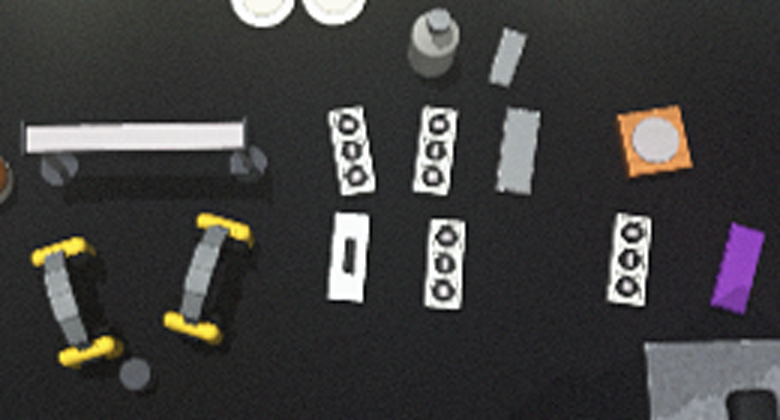

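Confirmed: the stand is crop (517,150), grey, 116×47 mm and 16 mm high. The smaller grey plate at crop (508,57) and the purple one at (738,267) are look-alikes. I'm going above the nearest tray, D at (471,-413).

```bash
cat >> h.py <<'E'
def wcloud(d):
    K=d['K'];z=d['range_z'];h,w=z.shape
    u,v=np.meshgrid(np.arange(w),np.arange(h))
    a=(u-K[0,2])/K[0,0];b=(v-K[1,2])/K[1,1];r=np.hypot(a,b)+1e-9
    t=np.tan(np.clip(r,0,1.45))/r
    p=np.stack([a*t*z,b*t*z,z],-1)
    p[r>1.3]=np.nan
    T=d['world_from_camera'];return p@T[:3,:3].T+T[:3,3]
def pose():
    o=monitor.get_obs();x,y,z,w=o['orientation']
    return o['tcp_pos'],np.degrees(np.arctan2(2*(x*y+z*w),1-2*(y*y+z*z))),o
def go(x,y,z,ang=None):
    p,a,o=pose();d=(np.array([x,y,z])-p)/10
    t=0 if ang is None else (ang-a+90)%180-90
    print('tcp',p.round(1),'ang %.1f t %.1f gap %.1f'%(a,o['t'],o['finger_gap']),'GO cm',d.round(2),'wz %.3f'%np.radians(t))
def comps(P,ok,lo,hi,mn=60,band=10):
    m=(ok&(P[...,2]>lo)&(P[...,2]<hi)).astype(np.uint8)
    nn,lab,st,ce=cv2.connectedComponentsWithStats(m,connectivity=4)
    for i in range(1,nn):
        if st[i,4]<mn: continue
        q=P[lab==i];zt=np.percentile(q[:,2],95);q=q[q[:,2]>zt-band]
        (cx,cy),(w,h),a=cv2.minAreaRect(q[:,:2].astype(np.float32))
        if h>w: a-=90;w,h=h,w
        a=(a+90)%180-90
        print('px',ce[i].round(),st[i,4],'zt %.0f'%zt,'c %.0f %.0f size %.0f %.0f ang %.1f'%(cx,cy,w,h,a))
E
python3 -m jog '4 3 -2.2 0 0 -0.12 8.5;4 3 -2.2 0 0 -0.12 8.5;4 3 -2.2 0 0 -0.12 8.5;4 3 -2.2 0 0 -0.12 8.5;4 3 -2.2 0 0 -0.12 8.5;0 0 0 0 0 0 8.5' 30
python3 - <<'E'
from h import *
d=snap('wrist','w1.png');P=wcloud(d);ok=(d['range_z']>0)&np.isfinite(P[...,2])
print(d['K'].round(1).tolist(),d['world_from_camera'].round(2).tolist())
comps(P,ok,10,60)
go(471,-413,5,-8.5)
E
```

```text
t: 0.85
tcp_pos: [476.8, -405.8, 118.9]
orientation: [0.998, -0.07, -0.0, -0.003]
force: [-0.4, 0.0, 0.3]
finger_gap: 85.1
finger_force: 0.0
[[309.7, 0.0, 321.0], [0.0, 309.7, 198.7], [0.0, 0.0, 1.0]] [[-0.14, -0.95, -0.28, 546.82], [-0.99, 0.13, 0.04, -416.12], [-0.01, 0.28, -0.96, 262.2], [0.0, 0.0, 0.0, 1.0]]
px [153.  60.] 5287 zt 18 c 625 -276 size 116 47 ang -10.7
px [364.  27.] 6162 zt 36 c 614 -460 size 85 53 ang -83.1
px [613. 163.] 14088 zt 30 c 479 -793 size 396 155 ang -6.4
px [65. 90.] 4039 zt 25 c 626 -162 size 116 49 ang -9.8
px [ 13. 120.] 2239 zt 25 c 629 -49 size 116 50 ang 7.2
px [488. 195.] 5097 zt 18 c 456 -558 size 116 46 ang -19.7
px [333. 200.] 7722 zt 26 c 470 -414 size 117 47 ang -9.9
px [100. 231.] 3991 zt 25 c 471 -168 size 117 48 ang -6.1
px [ 31. 230.] 624 zt 33 c 486 -41 size 46 16 ang -7.3
px [  4. 292.] 229 zt 36 c 387 130 size 33 7 ang -21.8
px [472. 370.] 1430 zt 36 c 238 -554 size 111 48 ang 23.7
px [  6. 390.] 280 zt 29 c 5 600 size 124 44 ang -48.8
px [634. 392.] 194 zt 24 c -211 -1188 size 120 47 ang 31.3
tcp [ 474.1 -409.4  119.8] ang -8.2 t 0.9 gap 85.1 GO cm [ -0.31  -0.36 -11.48] wz -0.005
```

View pics/w1.png

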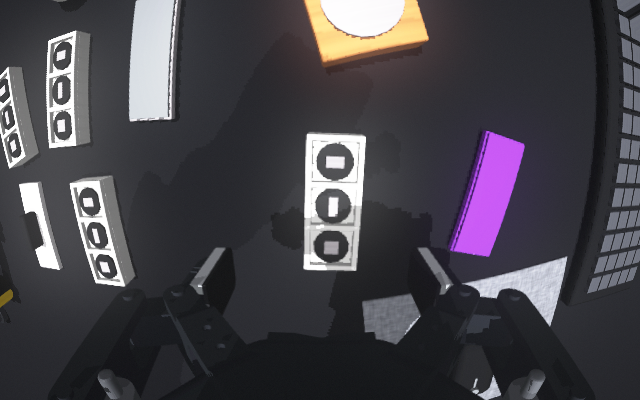

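Wrist view: the tray is at (333,200) between the fingers, the stand at (153,60) and the purple look-alike at (488,195). The measurements agree to within 2 mm. Descending and gripping now.

```bash
python3 -m jog '-0.2 -0.1 -4 0 0 -0.02 8.5;0 0 -4 0 0 0 8.5;0 0 -3.5 0 0 0 8.5;0 0 0 0 0 0 8.5;0 0 0 0 0 0 3.5;0 0 0 0 0 0 3.5;0 0 0 0 0 0 3.5;0 0 0 0 0 0 3.5;0 0 3 0 0 0 3.5;0 0 5 0 0 0 3.5;0 0 5 0 0 0 3.5;0 0 0 0 0 0 3.5' 40
python3 -c "
from h import *
go(625,-276,22.5,-11)"
```

```text
t: 2.4
tcp_pos: [472.8, -415.8, 141.3]
orientation: [0.996, -0.085, 0.004, 0.003]
force: [0.5, -0.4, -1.9]
finger_gap: 45.1
finger_force: 41.6
tcp [ 472.8 -415.8  141.3] ang -9.7 t 2.4 gap 45.1 GO cm [ 15.22  13.98 -11.88] wz -0.023
```

```bash
python3 -m jog '3.8 3.5 0 0 0 -0.02 3.5;3.8 3.5 -1.5 0 0 0 3.5;3.8 3.5 -3 0 0 0 3.5;3.8 3.5 -3 0 0 0 3.5;0 0 0 0 0 0 3.5;0 0 0 0 0 0 3.5;0 0 0 0 0 0 3.5'
cat >> h.py <<'E'
def look(lo=10,hi=250,x=None,y=None,mn=150,band=10,f=None,dmax=250):
    d=snap('wrist',f);P=wcloud(d);p,a,o=pose()
    ok=(d['range_z']>0)&np.isfinite(P[...,2])&(np.hypot(P[...,0]-p[0],P[...,1]-p[1])<dmax)
    comps(P,ok,lo,hi,mn,band)
    return P,ok
E
python3 -c "
from h import *
look(lo=45,dmax=100);look(lo=10,hi=30,dmax=100)
go(625,-276,22.5,-11)"
```

```text
t: 3.28
tcp_pos: [621.1, -275.9, 61.8]
orientation: [0.995, -0.096, -0.0, 0.001]
force: [0.2, 0.2, -1.1]
finger_gap: 45.0
finger_force: 41.6
px [321. 311.] 64071 zt 164 c 630 -277 size 136 24 ang 78.8
px [318. 132.] 1038 zt 18 c 678 -285 size 46 9 ang 78.9
px [187. 221.] 1811 zt 25 c 637 -182 size 86 11 ang -9.6
tcp [ 621.6 -275.5   62.1] ang -11.0 t 3.4 gap 45.0 GO cm [ 0.34 -0.05 -3.96] wz -0.000
```

```bash
cat >> h.py <<'E'
def held(ztop,ref):
    "along-tray extent of the surface at ztop in the frame of ref (x,y,deg)"
    d=snap('wrist');P=wcloud(d);c,s=np.cos(np.radians(ref[2])),np.sin(np.radians(ref[2]))
    dx,dy=P[...,0]-ref[0],P[...,1]-ref[1];u=c*dx+s*dy;v=-s*dx+c*dy
    m=(d['range_z']>0)&(abs(P[...,2]-ztop)<6)&(abs(u)<90)
    print('n',m.sum(),'u %.1f..%.1f'%tuple(np.percentile(u[m&(abs(v)<20)],[.3,99.7])))
    f=m&(u>20)&(u<75)&(abs(v)<45)
    print('v far part %.1f..%.1f'%tuple(np.percentile(v[f],[.5,99.5])),'z %.1f'%np.median(P[...,2][m&(abs(v)<20)]))
    f=m&(u>35)&(abs(v)<40)
    print(cv2.minAreaRect(np.stack([u[f],v[f]],-1).astype(np.float32)))
E
python3 -c "
from h import *
held(81,(625,-276,-11))"
```

```text
n 15706 u -46.0..53.4
v far part -22.6..23.0 z 76.9
((44.31908416748047, 0.1726837158203125), (18.62467384338379, 46.436466217041016), 0.039857909083366394)
```

```bash
python3 -m jog '0.4 -0.1 -1.5 0 0 0 3.5;0 0 -1.5 0 0 0 3.5;0 0 -0.5 0 0 0 3.5;0 0 0 0 0 0 3.5;0 0 0 0 0 0 3.5'
python3 -c "
from h import *
held(40,(625,-276,-11));go(625,-276,22.5,-11)"
```

```text
t: 4.05
tcp_pos: [626.4, -274.6, 26.2]
orientation: [0.996, -0.094, 0.0, 0.0]
force: [-0.1, -0.3, -1.0]
finger_gap: 45.0
finger_force: 41.6
n 23720 u -41.9..58.1
v far part -20.7..24.7 z 40.6
((46.6875, 2.049022674560547), (23.36667823791504, 46.520687103271484), 0.012153681367635727)
tcp [ 626.4 -274.6   26.3] ang -10.8 t 4.1 gap 44.9 GO cm [-0.14 -0.14 -0.38] wz -0.003
```

```bash
python3 -m jog '0 -0.15 0 0 0 0 3.5;0 0 -0.2 0 0 0 3.5;0 0 -0.2 0 0 0 3.5;0 0 0 0 0 0 3.5'
python3 -m jog '0 0 0 0 0 0 6.5;0 0 0 0 0 0 6.5;0 0 2 0 0 0 6.5;0 0 5 0 0 0 8.5;0 0 6 0 0 0 8.5;-2 1.5 0 0 0 0.02 8.5;-5 3.5 0 0 0 0.02 8.5;-4 3 0 0 0 0.02 8.5;-4 3 0 0 0 0.02 8.5;0 0 0 0 0 0 8.5;0 0 0 0 0 0 8.5' 30
python3 -c "
from h import *
look(lo=11,hi=150);go(471,-168,5,-6.1)"
```

```text
t: 4.6
tcp_pos: [626.5, -276.5, 24.3]
orientation: [0.996, -0.095, 0.0, 0.0]
force: [-3.8, 1.0, 11.1]
finger_gap: 44.7
finger_force: 43.0
t: 5.98
tcp_pos: [478.0, -166.7, 153.4]
orientation: [0.999, -0.055, 0.002, 0.001]
force: [0.4, 0.8, -0.6]
finger_gap: 85.2
finger_force: 0.0
px [181.  54.] 5217 zt 25 c 629 -48 size 116 48 ang 7.3
px [296.  46.] 4887 zt 25 c 612 -159 size 88 47 ang -9.2
px [423.  42.] 4938 zt 41 c 608 -272 size 82 47 ang -11.0
px [322. 192.] 6068 zt 26 c 471 -167 size 116 46 ang -6.1
px [191. 195.] 911 zt 34 c 487 -41 size 45 14 ang -7.6
tcp [ 478.3 -167.1  153.2] ang -6.3 t 6.0 gap 84.8 GO cm [ -0.73  -0.09 -14.82] wz 0.003
```

```bash
python3 -m jog '-0.4 -0.1 -5 0 0 0 8.5;-0.3 0 -5 0 0 0 8.5;0 0 -4.7 0 0 0 8.5;0 0 0 0 0 0 8.5;0 0 0 0 0 0 3.5;0 0 0 0 0 0 3.5;0 0 0 0 0 0 3.5;0 0 0 0 0 0 3.5;0 0 4 0 0 0 3.5;0 0 6 0 0 0 3.5;0 0 3 0 0 0 3.5;0 0 0 0 0 0 3.5' 40
python3 -c "
from h import *
go(625,-276,75,-11)"
```

```text
t: 7.52
tcp_pos: [471.2, -167.7, 138.7]
orientation: [0.999, -0.055, 0.004, 0.001]
force: [-0.7, 0.1, -0.8]
finger_gap: 44.9
finger_force: 42.2
tcp [ 471.2 -167.7  138.7] ang -6.3 t 7.5 gap 44.9 GO cm [ 15.38 -10.83  -6.37] wz -0.083
```

```bash
python3 -m jog '3.9 -2.7 0 0 0 -0.02 3.5;3.9 -2.7 -1 0 0 -0.02 3.5;3.9 -2.7 -2.5 0 0 -0.02 3.5;3.7 -2.7 -2.5 0 0 -0.02 3.5;0 0 -1 0 0 0 3.5;0 0 0 0 0 0 3.5;0 0 0 0 0 0 3.5'
python3 -c "
from h import *
held(90,(625,-276,-11));go(625,-276,50,-11)"
```

```text
t: 8.4
tcp_pos: [622.6, -274.1, 65.7]
orientation: [0.996, -0.094, -0.0, -0.0]
force: [0.1, -0.2, -0.9]
finger_gap: 45.1
finger_force: 42.1
n 1526 u -37.9..55.1
v far part -19.5..24.2 z 84.2
((45.40744400024414, 2.3987979888916016), (43.64145278930664, 19.931758880615234), 88.99884033203125)
tcp [ 623.  -274.3   66.1] ang -10.8 t 8.4 gap 45.1 GO cm [ 0.2  -0.17 -1.61] wz -0.003
```

```bash
python3 -m jog '0.25 -0.2 -0.8 0 0 0 3.5;0 0 -0.6 0 0 0 3.5;0 0 0 0 0 0 3.5;0 0 0 0 0 0 3.5'
python3 -c "
from h import *
held(66,(625,-276,-11));go(625,-276,48,-11)"
```

```text
t: 8.95
tcp_pos: [625.8, -277.1, 51.3]
orientation: [0.996, -0.094, -0.0, 0.0]
force: [0.8, 0.2, -0.0]
finger_gap: 45.0
finger_force: 42.1
n 20216 u -41.3..59.1
v far part -23.2..22.3 z 66.4
((47.12108612060547, -0.48137855529785156), (24.34076690673828, 46.6314697265625), 0.17446918785572052)
tcp [ 625.9 -277.1   51.4] ang -10.8 t 9.0 gap 44.8 GO cm [-0.09  0.11 -0.34] wz -0.003
```

```bash
python3 -m jog '0 0 -0.2 0 0 0 3.5;0 0 -0.15 0 0 0 3.5;0 0 0 0 0 0 3.5'
python3 -m jog '0 0 0 0 0 0 6.5;0 0 0 0 0 0 6.5;0 0 2 0 0 0 6.5;0 0 5 0 0 0 8.5;0 0 3 0 0 0 8.5;0 3 0 0 0 0.02 8.5;0 4.5 0 0 0 0 8.5;0 4 0 0 0 0 8.5;0 0 0 0 0 0 8.5;0 0 0 0 0 0 8.5' 30
python3 -c "
from h import *
look(lo=11,hi=150);go(626,-162.5,6,-9.5)"
```

```text
t: 9.38
tcp_pos: [625.9, -277.1, 47.8]
orientation: [0.996, -0.094, 0.0, 0.0]
force: [0.4, 0.7, -1.2]
finger_gap: 44.8
finger_force: 42.1
t: 10.62
tcp_pos: [626.2, -163.1, 149.1]
orientation: [0.996, -0.085, 0.001, 0.001]
force: [-0.4, -1.0, -0.1]
finger_gap: 84.9
finger_force: 0.0
px [161.  14.] 809 zt 17 c 827 -38 size 55 26 ang -58.5
px [286.  30.] 5543 zt 136 c 757 -160 size 23 8 ang 86.0
px [408.  35.] 1740 zt 13 c 759 -267 size 76 30 ang -21.0
px [448. 176.] 9547 zt 65 c 626 -276 size 116 47 ang -11.0
px [548. 129.] 206 zt 30 c 653 -411 size 28 3 ang 7.5
px [320. 187.] 6301 zt 26 c 627 -162 size 116 46 ang -9.4
px [204. 201.] 5142 zt 25 c 630 -48 size 116 48 ang 7.6
px [ 33. 284.] 363 zt 150 c 619 84 size 43 4 ang -0.0
px [236. 320.] 430 zt 33 c 490 -47 size 42 13 ang 12.4
tcp [ 626.  -164.   148.8] ang -9.8 t 10.7 gap 84.9 GO cm [  0.     0.15 -14.28] wz 0.005
```

```bash
python3 -m jog '0 0.1 -5 0 0 0 8.5;0 0 -5 0 0 0 8.5;0 0 -4.3 0 0 0 8.5;0 0 0 0 0 0 8.5;0 0 0 0 0 0 3.5;0 0 0 0 0 0 3.5;0 0 0 0 0 0 3.5;0 0 0 0 0 0 3.5;0 0 4 0 0 0 3.5;0 0 6 0 0 0 3.5;0 0 4 0 0 0 3.5;0 0 0 0 0 0 3.5' 40
python3 -m jog '0 -3.5 0 0 0 -0.02 3.5;0 -4 0 0 0 0 3.5;0 -3.8 0 0 0 0 3.5;0 0 -3 0 0 0 3.5;0 0 -2.4 0 0 0 3.5;0 0 0 0 0 0 3.5;0 0 0 0 0 0 3.5'
python3 -c "
from h import *
held(pose()[0][2]+16,(626,-276,-11));go(625,-276,75,-11)"
```

```text
t: 12.18
tcp_pos: [628.7, -162.0, 149.7]
orientation: [0.996, -0.085, 0.004, 0.001]
force: [1.1, 0.1, -2.1]
finger_gap: 45.2
finger_force: 41.7
t: 13.05
tcp_pos: [626.1, -274.1, 91.3]
orientation: [0.996, -0.094, 0.0, 0.0]
force: [-0.0, -0.5, -0.6]
finger_gap: 44.9
finger_force: 41.6
n 19853 u -42.1..57.0
v far part -20.2..25.3 z 106.7
((46.1169548034668, 2.5835094451904297), (22.21087646484375, 46.184242248535156), 0.03213849663734436)
tcp [ 626.5 -274.3   91.8] ang -10.8 t 13.1 gap 45.1 GO cm [-0.15 -0.17 -1.68] wz -0.003
```

```bash
python3 -m jog '0.05 -0.25 -0.8 0 0 0 3.5;0 0 -0.7 0 0 0 3.5;0 0 0 0 0 0 3.5;0 0 -0.2 0 0 0 3.5;0 0 -0.25 0 0 0 3.5;0 0 0 0 0 0 3.5;0 0 0 0 0 0 3.5'
python3 -c "
from h import *
held(pose()[0][2]+16,(626,-276,-11))"
```

```text
t: 13.98
tcp_pos: [626.6, -276.6, 71.5]
orientation: [0.996, -0.094, 0.0, 0.0]
force: [1.1, 0.2, -0.9]
finger_gap: 45.1
finger_force: 41.7
n 20053 u -41.4..57.9
v far part -22.6..22.8 z 86.9
((46.57304000854492, 0.21915817260742188), (23.136014938354492, 46.399044036865234), 0.05986342206597328)
```

```bash
python3 -m jog '0 0 -0.1 0 0 0 3.5;0 0 0 0 0 0 3.5;0 0 0 0 0 0 6.5;0 0 0 0 0 0 6.5;0 0 2 0 0 0 6.5;0 0 5 0 0 0 8.5;0 0 2 0 0 0 8.5;0 4 0 0 0 0.08 8.5;0 5 0 0 0 0.08 8.5;0 5 0 0 0 0.08 8.5;0 5 0 0 0 0.08 8.5;0 3.8 0 0 0 0 8.5' 30
python3 -m jog '0 0 -1 0 0 0 8.5;0 0 0 0 0 0 8.5;0 0 0 0 0 0 8.5'
python3 -c "
from h import *
look(lo=11,hi=170);go(630,-48,6,7.4)"
```

```text
t: 15.52
tcp_pos: [626.9, -45.8, 161.8]
orientation: [0.998, 0.067, 0.001, -0.001]
force: [0.3, -0.4, -0.8]
finger_gap: 85.0
finger_force: 0.0
t: 15.9
tcp_pos: [626.5, -50.8, 150.8]
orientation: [0.998, 0.064, 0.0, 0.001]
force: [0.4, 0.2, 0.6]
finger_gap: 85.2
finger_force: 0.0
px [493.  49.] 8862 zt 151 c 768 -161 size 30 29 ang -39.1
px [529. 110.] 507 zt 13 c 744 -261 size 42 30 ang -22.6
px [319. 182.] 6285 zt 26 c 630 -48 size 116 47 ang 7.6
px [538. 228.] 8958 zt 89 c 626 -275 size 116 49 ang -10.5
px [ 74. 217.] 6943 zt 167 c 622 135 size 106 44 ang 86.6
px [138. 274.] 3308 zt 85 c 515 128 size 68 36 ang 72.3
px [231. 264.] 155 zt 170 c 622 -8 size 23 6 ang 23.4
px [295. 312.] 577 zt 34 c 488 -40 size 45 14 ang -6.4
tcp [626.5 -50.6 150.8] ang 7.4 t 15.9 gap 85.0 GO cm [  0.35   0.26 -14.48] wz 0.001
```

```bash
python3 -m jog '0.3 0.25 -5 0 0 0 8.5;0 0 -5 0 0 0 8.5;0 0 -4.4 0 0 0 8.5;0 0 0 0 0 0 8.5;0 0 0 0 0 0 3.5;0 0 0 0 0 0 3.5;0 0 0 0 0 0 3.5;0 0 0 0 0 0 3.5;0 0 4 0 0 0 3.5;0 0 6 0 0 0 3.5;0 0 5 0 0 0 3.5;0 0 0 0 0 0 3.5' 40
python3 -m jog '0 -3.5 0 0 0 -0.08 3.5;0 -4.5 0 0 0 -0.08 3.5;0 -4.5 0 0 0 -0.08 3.5;-0.2 -4.5 0 0 0 -0.08 3.5;-0.2 -4 0 0 0 0 3.5;0 -1.8 -1 0 0 0 3.5;0 0 -2 0 0 0 3.5;0 0 -1 0 0 0 3.5;0 0 0 0 0 0 3.5;0 0 0 0 0 0 3.5'
python3 -c "
from h import *
held(pose()[0][2]+16,(626,-276,-11));go(626,-276,96,-11)"
```

```text
t: 17.45
tcp_pos: [632.9, -46.4, 162.1]
orientation: [0.998, 0.065, 0.005, 0.001]
force: [-0.4, -0.4, -2.1]
finger_gap: 45.1
finger_force: 41.9
t: 18.7
tcp_pos: [626.0, -272.8, 116.6]
orientation: [0.996, -0.094, 0.0, -0.0]
force: [-0.0, -0.2, -1.6]
finger_gap: 44.8
finger_force: 41.8
n 17419 u -43.7..55.8
v far part -19.1..26.5 z 130.6
((45.422298431396484, 3.7122268676757812), (21.046369552612305, 46.46909713745117), 0.4202994108200073)
tcp [ 626.1 -273.3  116.9] ang -10.8 t 18.8 gap 44.9 GO cm [-0.01 -0.27 -2.09] wz -0.004
```

```bash
python3 -m jog '0.15 -0.35 -0.8 0 0 0 3.5;0 0 -0.8 0 0 0 3.5;0 0 0 0 0 0 3.5;0 0 -0.2 0 0 0 3.5;0 0 -0.2 0 0 0 3.5;0 0 0 0 0 0 3.5;0 0 0 0 0 0 3.5'
python3 -c "
from h import *
held(pose()[0][2]+16,(626,-276,-11));go(626,-276,96,-11)"
```

```text
t: 19.62
tcp_pos: [627.0, -277.6, 96.9]
orientation: [0.996, -0.094, 0.0, 0.0]
force: [-1.9, 1.1, 2.5]
finger_gap: 44.8
finger_force: 42.4
n 17678 u -42.1..57.6
v far part -23.7..21.8 z 110.9
((46.34864044189453, -0.9106101989746094), (22.899633407592773, 46.58063507080078), 0.2907734811306)
tcp [ 627.  -277.6   96.9] ang -10.8 t 19.7 gap 44.8 GO cm [-0.1   0.16 -0.09] wz -0.003
```

```bash
python3 -m jog '0 0 0 0 0 0 6.5;0 0 0 0 0 0 6.5;0 0 2 0 0 0 6.5;0 0 5 0 0 0 8.5;-2.5 4 0 0 0 0.02 8.5;-2.5 4.5 0 0 0 0.02 8.5;-3 4.5 0 0 0 0.02 8.5;-3 4.5 0 0 0 0 8.5;-3 4.5 0 0 0 0 8.5;0 1.7 -2 0 0 0 6;0 0 0 0 0 0 6;0 0 0 0 0 0 6' 30
python3 -c "
from h import *
look(lo=11,hi=250,mn=80);print();look(lo=4,hi=12,mn=800,band=4);go(487,-40.5,6,-7.5)"
```

```text
t: 21.18
tcp_pos: [488.0, -41.9, 147.3]
orientation: [0.998, -0.065, 0.001, 0.0]
force: [1.0, 0.1, 1.4]
finger_gap: 59.6
finger_force: 0.0
px [553.  59.] 5403 zt 113 c 594 -265 size 51 38 ang -9.7
px [60. 69.] 7044 zt 175 c 622 113 size 67 44 ang 83.2
px [279. 320.] 51293 zt 248 c 496 -43 size 138 26 ang 82.3
px [319. 193.] 861 zt 34 c 486 -40 size 46 14 ang -7.2

px [169.  79.] 1460 zt 8 c 618 93 size 51 49 ang -20.8
px [319. 184.] 4795 zt 10 c 487 -40 size 116 46 ang -7.0
tcp [487.8 -42.2 147.1] ang -7.5 t 21.3 gap 60.1 GO cm [ -0.08   0.17 -14.11] wz 0.001
```

```bash
python3 -m jog '-0.1 0.2 -5 0 0 0 5;0 0 -5 0 0 0 5;0 0 -3.3 0 0 0 5;0 0 0 0 0 0 5;0 0 0 0 0 0 0.5;0 0 0 0 0 0 0.5;0 0 0 0 0 0 0.5;0 0 0 0 0 0 0.5;0 0 4 0 0 0 0.5;0 0 6 0 0 0 0.5;0 0 6 0 0 0 0.5;0 0 0 0 0 0 0.5' 40
python3 -m jog '2.7 -4.5 0 0 0 -0.02 0.5;2.7 -4.5 0 0 0 -0.02 0.5;2.7 -4.5 0 0 0 -0.02 0.5;2.7 -4.5 0 0 0 0 0.5;3 -4.5 0 0 0 0 0.5;0 -1 -2 0 0 0 0.5;0 0 0 0 0 0 0.5;0 0 0 0 0 0 0.5'
python3 -c "
from h import *
held(pose()[0][2]-6,(626,-276,-11));go(626,-276,126,-11)"
```

```text
t: 22.78
tcp_pos: [488.8, -38.8, 178.2]
orientation: [0.998, -0.065, 0.005, -0.0]
force: [0.2, -0.3, -1.3]
finger_gap: 13.0
finger_force: 39.4
t: 23.78
tcp_pos: [623.2, -271.2, 152.9]
orientation: [0.996, -0.094, -0.001, -0.001]
force: [-0.4, -0.4, -0.8]
finger_gap: 13.1
finger_force: 39.4
n 9496 u -61.9..53.7
v far part -17.8..27.4 z 146.4
((44.36363220214844, 4.9268798828125), (18.930253982543945, 46.35778045654297), 0.3793202042579651)
tcp [ 623.7 -271.3  153.5] ang -10.7 t 23.8 gap 12.8 GO cm [ 0.23 -0.47 -2.75] wz -0.005
```

```bash
python3 -m jog '0.3 -0.55 -0.8 0 0 0 0.5;0 0 -0.9 0 0 0 0.5;0 0 -0.5 0 0 0 0.5;0 0 0 0 0 0 0.5;0 0 -0.2 0 0 0 0.5;0 0 0 0 0 0 0.5;0 0 0 0 0 0 0.5'
python3 -c "
from h import *
held(pose()[0][2]-6,(626,-276,-11));go(626,-276,126,-11)"
```

```text
t: 24.7
tcp_pos: [626.9, -279.1, 129.5]
orientation: [0.996, -0.094, 0.0, 0.0]
force: [0.4, 0.8, -1.1]
finger_gap: 13.0
finger_force: 39.4
n 9489 u -56.7..58.8
v far part -25.0..20.2 z 123.2
((46.975738525390625, -2.3811378479003906), (24.06052589416504, 46.552616119384766), 0.24084612727165222)
tcp [ 626.9 -279.1  129.5] ang -10.8 t 24.8 gap 13.2 GO cm [-0.09  0.31 -0.35] wz -0.003
```

```bash
python3 -m jog '0 0.2 0 0 0 0 0.5;0 0 -0.2 0 0 0 0.5;0 0 -0.15 0 0 0 0.5;0 0 0 0 0 0 0.5;0 0 0 0 0 0 4;0 0 0 0 0 0 4;0 0 4 0 0 0 4;0 0 5 0 0 0 4;0 0 4 0 0 0 4;-3 4 0 0 0 0 6;-3 5 0 0 0 0 6;-3 5 0 0 0 0 6' 30
python3 -m jog '-3 5 0 0 0 0 6;-2 5 0 0 0 0 6;-2 5 0 0 0 0 6;0 5 1 0 0 0 6;0 5 1 0 0 0 6;0 0 0 0 0 0 6;0 0 0 0 0 0 6'
python3 - <<'E'
from h import *
P,ok=look(lo=20,hi=250,mn=150,f='w2.png',dmax=300)
print();comps(P,ok,130,160,60,12)
t=snap('top','top2.png');Q=cloud(t);print('top');comps(Q,(t['range_z']>0)&(Q[...,0]>330)&(Q[...,0]<720)&(abs(Q[...,1])<460),20,200,40,60)
go(453,141,133,-13)
E
```

```text
t: 26.25
tcp_pos: [535.9, -135.7, 255.8]
orientation: [0.996, -0.095, 0.0, -0.0]
force: [0.5, 1.0, 0.2]
finger_gap: 60.1
finger_force: 0.0
t: 27.12
tcp_pos: [466.7, 112.2, 275.7]
orientation: [0.996, -0.095, -0.0, 0.0]
force: [-0.2, 0.1, 0.3]
finger_gap: 59.9
finger_force: 0.0
px [191.  53.] 10639 zt 168 c 617 225 size 282 39 ang 89.5
px [295. 184.] 6459 zt 149 c 456 144 size 69 31 ang -17.7
px [168. 233.] 5327 zt 149 c 428 317 size 71 32 ang 17.8

px [215.  60.] 494 zt 160 c 604 198 size 215 2 ang 89.4
px [ 80. 111.] 146 zt 159 c 602 335 size 59 7 ang 89.7
px [290. 201.] 2625 zt 150 c 455 145 size 73 31 ang -17.7
px [148. 252.] 1648 zt 150 c 428 317 size 72 32 ang 17.8
top
px [385. 177.] 501 zt 144 c 624 -278 size 118 46 ang -10.2
px [423. 178.] 234 zt 39 c 627 -437 size 87 47 ang 2.4
px [289. 176.] 98 zt 176 c 616 98 size 44 31 ang -0.7
px [238. 176.] 410 zt 172 c 615 255 size 216 44 ang 87.3
px [205. 189.] 237 zt 80 c 599 436 size 68 49 ang 0.9
px [234. 231.] 618 zt 149 c 425 324 size 137 57 ang 25.5
tcp [466.8 111.1 275.6] ang -11.0 t 27.2 gap 60.1 GO cm [ -1.38   2.99 -14.26] wz -0.035
```

View pics/w2.png

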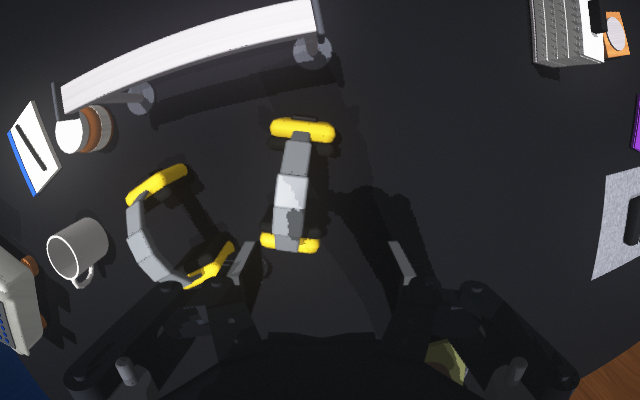

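View pics/top2.png

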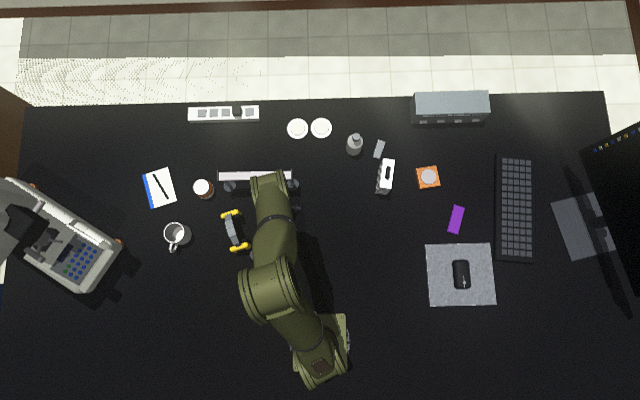

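The wrist view shows muff 1's crown at (290,190), muff 2's at (160,240), and the rail top running from (60,100) to (315,15). The pile is at (570,30) and looks flush, with the cover on. In the top view, the pile is at (385,177) and muff 2 at (234,231). Gripping muff 1's crown with the fingertips, so the fingers stay above the bar.

```bash
python3 -m jog '-0.4 1.2 -3 0 0 -0.06 6;-0.4 1.2 -4 0 0 -0.055 6;-0.3 1 -3.5 0 0 0 6;0 0 0 0 0 0 6;0 0 0 0 0 0 6'
python3 - <<'E'
from h import *
P,ok=look(lo=120,hi=156,mn=100,dmax=70,band=14)
go(455.5,144.5,134,-17.7)
E
```

```text
t: 27.85
tcp_pos: [456.8, 145.7, 171.7]
orientation: [0.988, -0.153, 0.001, 0.0]
force: [0.2, -0.3, 0.7]
finger_gap: 60.0
finger_force: 0.0
px [323. 213.] 7210 zt 150 c 456 145 size 77 30 ang -18.3
tcp [457.1 145.9 172.1] ang -17.6 t 27.9 gap 60.3 GO cm [-0.16 -0.14 -3.81] wz -0.003
```

```bash
python3 -m jog '-0.1 -0.1 -2 0 0 0 6;0 0 -1.9 0 0 0 6;0 0 0 0 0 0 6;0 0 0 0 0 0 2;0 0 0 0 0 0 2;0 0 0 0 0 0 2;0 0 0 0 0 0 2;0 0 0 0 0 0 2' 60
python3 -m jog '0 0 2 0 0 0 2;0 0 3 0 0 0 2;0 0 0 0 0 0 2'
python3 -c "
from h import *
look(lo=160,hi=230,mn=100,dmax=70,band=14)
go(618,172,330,0)"
```

```text
t: 28.9
tcp_pos: [455.7, 145.6, 133.2]
orientation: [0.988, -0.152, 0.001, -0.0]
force: [-1.4, -1.0, 6.8]
finger_gap: 29.1
finger_force: 59.2
t: 29.28
tcp_pos: [456.3, 146.4, 183.7]
orientation: [0.988, -0.152, 0.002, -0.001]
force: [1.0, 0.7, -2.7]
finger_gap: 28.4
finger_force: 60.2
px [321. 237.] 14011 zt 223 c 457 146 size 56 25 ang 72.3
tcp [455.4 146.2 182.6] ang -17.4 t 29.3 gap 28.4 GO cm [16.26  2.58 14.74] wz 0.304
```

```bash
python3 -m jog '0 0 3 0 0 0.06 2;0 0 4 0 0 0.06 2;0 0 4 0 0 0.06 2;0 0.5 3.5 0 0 0.06 2;0 0.5 0.5 0 0 0.06 2;2.5 0.5 0 0 0 0 2;2.5 0.5 0 0 0 0 2;2.5 0.5 0 0 0 0 2;0 0 0 0 0 0 2;0 0 0 0 0 0 2'
python3 - <<'E'
from h import *
d=snap('wrist','w3.png');P=wcloud(d)
m=(d['range_z']>0)&(abs(P[...,2]-165)<6)&(abs(P[...,0]-618)<40)&(P[...,1]<365)&(P[...,1]>89)
for a,b in((89,140),(140,190),(190,240),(240,300)):
    q=P[m&(P[...,1]>a)&(P[...,1]<b)]
    if len(q)>50: print(a,len(q),np.percentile(q[:,0],[1,99]).round(1),np.median(q[:,2]).round(1))
go(618,172,330,0)
E
```

```text
t: 30.58
tcp_pos: [528.5, 170.5, 330.5]
orientation: [1.0, -0.002, -0.002, 0.001]
force: [-0.5, 0.6, -2.6]
finger_gap: 28.4
finger_force: 60.2
89 1479 [601.4 634.7] 165.8
140 895 [611.7 635.8] 165.7
190 1391 [604.2 635.6] 165.7
240 1696 [604.2 635.6] 165.7
tcp [528.5 170.6 330.9] ang -0.2 t 30.6 gap 28.7 GO cm [ 8.95  0.14 -0.09] wz 0.004
```

View pics/w3.png

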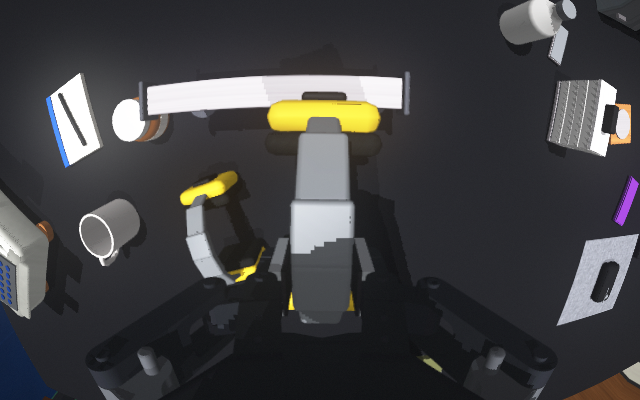

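The muff hangs straight in the grip, and the rail centreline is at x≈619. Moving over the bar and lowering.

```bash
python3 -m jog '2.5 0 0 0 0 0 2;3 0 0 0 0 0 2;2.5 0 0 0 0 0 2;1.1 0.1 0 0 0 0 2;0 0 0 0 0 0 2;0 0 0 0 0 0 2'
python3 -m jog '0 0 -3 0 0 0 2;0 0 -4 0 0 0 2;0 0 -4 0 0 0 2;0 0 -3 0 0 0 2;0 0 -1.2 0 0 0 2;0 0 0 0 0 0 2;0 0 0 0 0 0 2'
python3 -c "
from h import *
go(619,172,166,0)"
```

```text
t: 31.38
tcp_pos: [619.6, 172.2, 331.8]
orientation: [1.0, -0.002, -0.001, 0.0]
force: [0.1, 0.4, -2.6]
finger_gap: 28.5
finger_force: 60.2
t: 32.25
tcp_pos: [621.8, 172.3, 181.5]
orientation: [1.0, -0.002, 0.001, -0.0]
force: [0.7, 0.7, -1.8]
finger_gap: 28.4
finger_force: 60.2
tcp [621.8 172.3 181.5] ang -0.2 t 32.2 gap 28.4 GO cm [-0.28 -0.03 -1.55] wz 0.004
```

```bash
python3 -m jog '-0.2 0 -0.7 0 0 0 2;0 0 -0.4 0 0 0 2;0 0 0 0 0 0 2;0 0 -0.15 0 0 0 2;0 0 0 0 0 0 2'; python3 -m jog '0 0 -0.15 0 0 0 2;0 0 0 0 0 0 2;0 0 0 0 0 0 2'
```

```text
t: 32.88
tcp_pos: [618.9, 171.9, 167.3]
orientation: [1.0, -0.002, -0.0, 0.0]
force: [0.8, 0.7, -3.0]
finger_gap: 28.6
finger_force: 60.2
t: 33.25
tcp_pos: [619.1, 172.0, 166.1]
orientation: [1.0, -0.002, 0.0, -0.0]
force: [0.4, -0.3, -0.4]
finger_gap: 28.3
finger_force: 60.5
```

```bash
python3 -m jog '0 0 -0.1 0 0 0 2;0 0 0 0 0 0 2;0 0 0 0 0 0 3.2;0 0 0 0 0 0 5;0 0 0 0 0 0 6;0 0 0 0 0 0 6;0 0 3 0 0 0 6;0 0 4 0 0 0 6;0 0 4 0 0 0 6;0 0 0 0 0 0 6' 20
python3 - <<'E'
from h import *
P,ok=look(lo=150,hi=200,mn=100,dmax=150,band=14,f='w4.png')
go(428,317,172,17.8)
E
```

```text
t: 34.5
tcp_pos: [621.1, 172.4, 278.5]
orientation: [1.0, -0.002, 0.004, -0.001]
force: [0.3, -0.1, -0.3]
finger_gap: 59.8
finger_force: 0.0
px [302. 193.] 12648 zt 182 c 620 202 size 237 78 ang 89.8
tcp [619.6 172.1 276.2] ang -0.2 t 34.5 gap 60.1 GO cm [-19.16  14.49 -10.42] wz 0.315
```

View pics/w4.png

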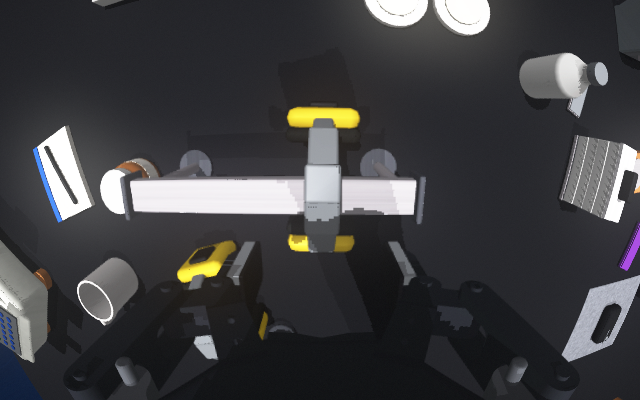

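Muff 1 hangs centred on the bar at (322,185), with a cup on each side at (322,117) and (321,243). Now muff 2.

```bash
python3 -m jog '-3.5 2.5 0 0 0 0.06 6;-4 3 0 0 0 0.06 6;-4 3 0 0 0 0.06 6;-4 3 -1 0 0 0.06 6;-3.6 3 -3 0 0 0.07 6;0 0 -3 0 0 0 6;0 0 0 0 0 0 6;0 0 0 0 0 0 6'
python3 - <<'E'
from h import *
P,ok=look(lo=120,hi=156,mn=100,dmax=90,band=14)
go(428,317,133.5,17.8)
E
```

```text
t: 35.55
tcp_pos: [428.6, 316.3, 205.1]
orientation: [0.988, 0.152, 0.0, 0.0]
force: [-0.1, 0.3, 1.5]
finger_gap: 60.2
finger_force: 0.0
px [319. 200.] 5442 zt 150 c 428 318 size 78 30 ang 17.2
tcp [429.  316.6 205.5] ang 17.4 t 35.6 gap 60.1 GO cm [-0.1   0.04 -7.2 ] wz 0.007
```

```bash
python3 -m jog '-0.1 0.1 -3 0 0 0 6;0 0 -3 0 0 0 6;0 0 -1.2 0 0 0 6;0 0 0 0 0 0 6;0 0 0 0 0 0 2;0 0 0 0 0 0 2;0 0 0 0 0 0 2;0 0 0 0 0 0 2;0 0 0 0 0 0 2' 60
python3 -m jog '0 0 2 0 0 0 2;0 0 3 0 0 -0.06 2;0 0 4 0 0 -0.06 2;0 0 4 0 0 -0.06 2;0 -0.7 4 0 0 -0.06 2;0 -0.7 2.7 0 0 -0.06 2;2.5 -0.7 0 0 0 0 2;2.5 -0.7 0 0 0 0 2;2.5 -0.7 0 0 0 0 2;0 0 0 0 0 0 2;0 0 0 0 0 0 2'
python3 - <<'E'
from h import *
d=snap('wrist','w5.png');P=wcloud(d)
m=(d['range_z']>0)&(abs(P[...,2]-165)<6)&(abs(P[...,0]-618)<40)&(P[...,1]<360)&(P[...,1]>89)
q=P[m];print(np.percentile(q[:,0],[1,99]),np.percentile(q[:,1],[1,99]))
go(619.3,282,330,0)
E
```

```text
t: 36.72
tcp_pos: [427.7, 318.2, 134.2]
orientation: [0.988, 0.152, 0.001, -0.0]
force: [0.2, -1.1, 6.4]
finger_gap: 28.6
finger_force: 60.0
t: 38.1
tcp_pos: [500.8, 283.0, 329.5]
orientation: [1.0, 0.003, -0.001, 0.0]
force: [-0.2, 0.1, -2.5]
finger_gap: 28.5
finger_force: 60.0
[581.10109866 651.6530098 ] [ 90.19215799 358.45000538]
tcp [500.6 283.3 329.6] ang 0.4 t 38.1 gap 28.8 GO cm [11.87 -0.13  0.04] wz -0.007
```

View pics/w5.png

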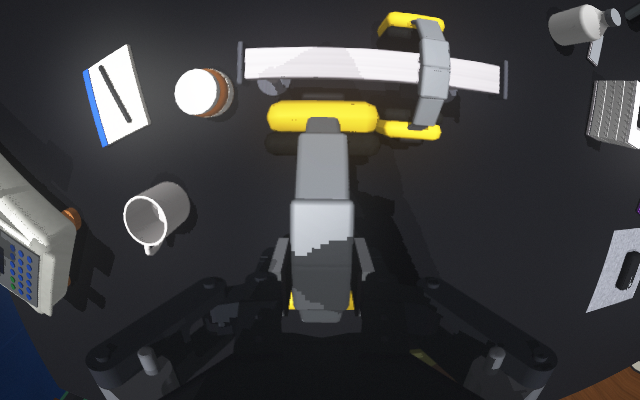

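Muff 2 is held level at (322,220), and muff 1 is still on the bar at (430,65), well to the right of the drop spot. Moving over the bar and lowering.

```bash
python3 -m jog '3 0 0 0 0 0 2;3 0 0 0 0 0 2;3 0 0 0 0 0 2;2.8 -0.1 0 0 0 0 2;0 0 0 0 0 0 2;0 0 0 0 0 0 2;0 0 -3 0 0 0 2;0 0 -4 0 0 0 2;0 0 -4 0 0 0 2;0 0 -3 0 0 0 2;0 0 -1 0 0 0 2;0 0 0 0 0 0 2'
python3 -m jog '0 0 -0.8 0 0 0 2;0 0 -0.3 0 0 0 2;0 0 0 0 0 0 2;0 0 0 0 0 0 2'
```

```text
t: 39.65
tcp_pos: [619.4, 282.4, 180.2]
orientation: [1.0, 0.003, -0.0, -0.0]
force: [0.2, 0.3, -2.3]
finger_gap: 28.7
finger_force: 60.0
t: 40.15
tcp_pos: [620.0, 282.0, 169.1]
orientation: [1.0, 0.003, 0.0, -0.0]
force: [-0.5, -0.2, -3.4]
finger_gap: 28.5
finger_force: 60.0
```

```bash
python3 -m jog '-0.1 0 -0.2 0 0 0 2;0 0 0 0 0 0 2;0 0 -0.1 0 0 0 2;0 0 0 0 0 0 2;0 0 0 0 0 0 2'
python3 -m jog '0 0 -0.1 0 0 0 2;0 0 0 0 0 0 2;0 0 0 0 0 0 2'
```

```text
t: 40.78
tcp_pos: [619.4, 282.0, 167.2]
orientation: [1.0, 0.003, 0.001, -0.0]
force: [-1.1, -1.2, 5.2]
finger_gap: 28.6
finger_force: 61.1
t: 41.15
tcp_pos: [619.5, 282.1, 167.1]
orientation: [1.0, 0.003, 0.001, -0.0]
force: [-2.4, -1.3, 9.2]
finger_gap: 28.3
finger_force: 61.6
```

Contact; releasing and backing away.

```bash
python3 -m jog '0 0 0 0 0 0 3.2;0 0 0 0 0 0 5;0 0 0 0 0 0 5;0 0 0 0 0 0 5;0 0 3 0 0 0 5;0 0 4 0 0 0 5;0 0 4 0 0 0 5;-3 -3 1 0 0 0 5;-4 -4 0 0 0 0 5;-4 -4 0 0 0 0 5;-4 -4 0 0 0 0 5;-3 -4 0 0 0 0 5' 20
python3 -m jog '0 -5 0 0 0 0 5;0 -6 0 0 0 0 5;0 -6 0 0 0 0 5;0 -6 0 0 0 0 5;0 0 0 0 0 0 5;0 0 0 0 0 0 5;0 0 0 0 0 0 5;0 0 0 0 0 0 5;0 0 0 0 0 0 5;0 0 0 0 0 0 5;0 0 0 0 0 0 5;0 0 0 0 0 0 5'
python3 - <<'E'
from h import *
d=snap('scene');cv2.imwrite('pics/fin.png',cv2.resize(d['pixels'][120:320,140:520],None,fx=2.1,fy=2.1,interpolation=cv2.INTER_CUBIC))
P,ok=look(lo=100,hi=118,mn=100,dmax=400,f='w6.png');print();comps(P,ok,30,112,100,60)
E
```

```text
t: 42.65
tcp_pos: [437.0, 90.7, 285.0]
orientation: [1.0, 0.003, -0.0, 0.0]
force: [0.6, 0.6, 0.5]
finger_gap: 49.7
finger_force: 0.0
t: 44.15
tcp_pos: [438.8, -138.1, 284.8]
orientation: [1.0, 0.003, -0.0, 0.0]
force: [0.0, 0.3, -1.2]
finger_gap: 50.3
finger_force: 0.0
px [84.  8.] 346 zt 118 c 671 163 size 61 22 ang 88.1
px [434.  44.] 424 zt 117 c 595 -255 size 82 39 ang 22.7
px [127.  34.] 100 zt 116 c 616 91 size 14 7 ang -31.9
px [83. 91.] 1015 zt 118 c 559 171 size 74 36 ang 88.6

px [121.   9.] 386 zt 97 c 670 141 size 38 20 ang -39.4
px [423.  42.] 1663 zt 108 c 607 -254 size 101 40 ang 16.2
px [532.  50.] 1728 zt 36 c 630 -456 size 85 85 ang 7.9
px [141.  38.] 371 zt 109 c 617 91 size 15 8 ang -24.9
px [105.  91.] 1093 zt 110 c 545 186 size 115 35 ang -73.8
px [ 96. 232.] 330 zt 48 c 336 234 size 39 26 ang 16.0
```

View pics/fin.png

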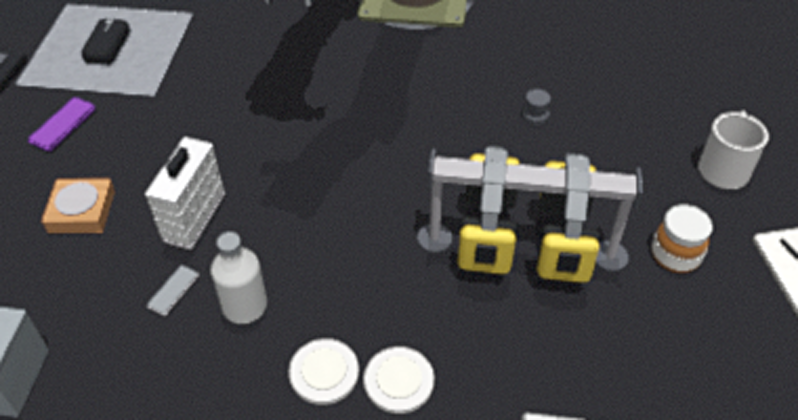

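View pics/w6.png

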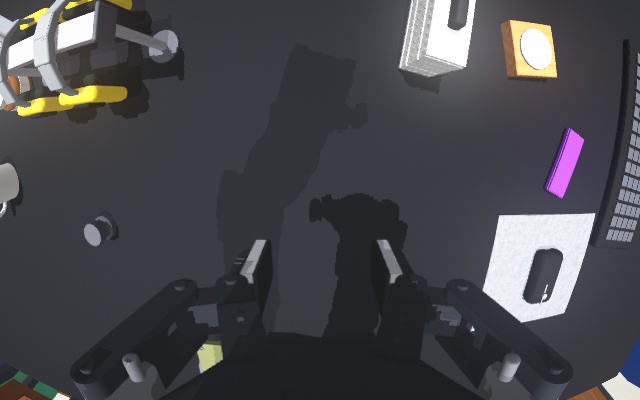

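The scene crop shows the pile flush with the cover on at (186,190). Both muffs hang upright over the bar at (490,210) and (572,215), with a cup on each side, clear of the bench. The wrist view agrees: pile at (438,35), muffs at (65,55). No bystander looks disturbed, so I'm handing in.

```bash
python3 -c "
from h import *
print(env.close_job())"
```

```text
the job is handed in; nothing more can be done
None
```

The job is handed in after about 44 s of the 210 s allowed: all four trays present are stacked flush on the grey stand with the cover on top, and both ear defenders hang over the rail; no verdict was returned, so the result rests on my final pictures.

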